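# Back the index wheel off one notch

## Robot

A 6-joint arm with a two-finger parallel gripper is mounted at the origin on the work surface. World frame = base frame: x ahead of the robot, y to its left, z up, the work surface at z = 0. Lengths are in m, angles in rad, forces in N, time in s.
With the tool pointing down it reaches from about 0.35 to 1 m from the base axis. Payload 7.1 kg.
Tool frame: the origin (TCP) lies between the finger pads; the fingertips stand 22 mm ahead of it and the grasp point (between the pads) lies 3 mm ahead of it; z points along the fingers, y is the line along which they close (so a half turn about z gives the same grasp; the last joint's range is limited). The gripper opens to 85 mm and grips with 20 to 120 N. Pads are 22 mm wide; open, the fingers measure 114 mm over their backs; the gripper's body (76 mm by 85 mm) begins 54 mm behind the grasp point. The pads swing forward as they close: fully open they stand 13 mm farther back than shut.
Start: joints at [1.244, 0.423, 1.63, -0, 1.089, -0.019], TCP at [0.189, 0.596, 0.253] pointing down, gripper open.
Joint ranges: [-3, 3], [-0.9, 2.11], [0.09, 2.58], [-1.31, 4.45], [0.11, 2.69], [-2.54, 2.54]. Speed limits (rad/s): [2.39, 2.39, 3.01, 3.14, 3.14, 3.14].

## Interface

Orientations are given as a unit quaternion [x, y, z, w].
In Python, from plant import bot gives the robot as it stands.
- The arm moves only by the shell command python3 -m pendant 'ROWS' [OPENING]. ROWS is JSON, a list of rows, each a list of 6 numbers: the shift along the tool's x, y, z in units of 3 cm (1.0 is 3 cm), then the turn, a rotation vector about the tool's x, y, z in units of 0.15 rad (1.0 is 0.15 rad). In form: [[dx, dy, dz, wx, wy, wz], ...]. A call has 1 to 20 rows; each row shifts and turns the commanded pose from where the row before left it, along the tool's axes as they then stand; what a row does not reach is not made up. A row lasts 1/10 s, in which the tool goes at most 50 mm and 8.59 degrees, less where a joint would pass 70% of its speed; a pose out of reach is approached as far as the arm can. A call with a number of a shift or a turn outside -1 to 1 is refused whole. A call with a gripper value outside its range is refused whole. OPENING is the opening, from -1 (shut) to 1 (fully open), so that 0 is half open, set as the call begins (- or left out, the last holds). The fingers move at their own pace and stop on an object; the grip force is fixed at half the most. Time passes only in rows, so rows that do not move let the fingers close. It gives the time, the measured TCP pose, the force, the opening and the grip force at its end, in the units of the state.
- bot.sense(): the state, without advancing time (a new reading comes with each control period).
- bot.get_image(name): name is "side" or "top"; returns the picture (480x640x3 uint8, red, green, blue); there is no depth.
- bot.camera_params(name): a dict with "intrinsics" (3x3 intrinsics, pixels), "k1" (the pictures are not rectified: a ray, as slopes to the right and down, at radius r is drawn at 1 + k1 r^2 times it, then the intrinsics apply), "rvec" (rotation vector, rad) and "tvec" (3), from world to camera coordinates, as OpenCV has them. Camera axes: x right, y down, z forward; pixel columns grow to the right and rows downward; lengths in m; the calibration is good to about 2 mm. A picture is of the moment at which its call begins. camera_params takes no time and is no camera call.
- bot.close_job(): hands the job in; it is judged then, once.
The state is a dict: "time": time; "qpos": joint angles; "qd": joint speeds; "joint_torque": joint torques, N m; "tool_pos": TCP position; "tool_rot": TCP orientation; "ft_force": force on the tool from outside, world axes, zero at the start; "wrist_torque": the same for the moment, N m; "finger_gap": opening from 0.0 (shut) to 1.0 (fully open); "grip_force": force on a finger pad.
Only numpy, scipy, OpenCV 4.12 (cv2) and the standard library are available. Lean on these libraries where they do the work, as an engineer would, in place of code of your own. Each camera call takes 0.05 s, during which the arm holds its last target. There are 200 camera calls.

## Task

The index wheel of this test station was fed one notch too far. With a fingertip, push the upright tab of the pawl outward so that the pawl lifts clear of the wheel, push the wheel backward (clockwise seen from above) by exactly one notch with a fingertip against one of its posts, then press the pawl gently down again until it is fully seated in the new notch. Push and press only: grip nothing, and leave the loose parts on the bed plate where they are.

Things in the scene. Friction and masses are not known exactly. Their poses are not given: they have to be found in the camera images.
- station: Fixed steel bed plate, 330 x 420 x 12 mm, carrying the wheel and the pawl bracket; its place and yaw on the table vary. Origin: at table height, right under the wheel's axle. z up; its -y axis points from the axle to the pawl bracket (call that outward).
- wheel_centre (a point): Point on the upright axle, level with the top face (50 mm above the table) of the aluminium wheel, 212 mm across, 12 mm thick; axes as the bed plate's. On its rim (radius 78 to 104 mm) stand 8 dark steel saw teeth, 12 mm high, 45 degrees apart, steep at the clockwise end, a ramp at the other, with flat gaps 35 mm long between (the notches). The hub is 44 mm across, 12 mm high.
- far_post (a point): Centre of the top of one of the wheel's four steel posts (14 mm thick, 45 mm tall, 62 mm from the axle, 90 degrees apart, flat nests 5 mm high between them): the one farthest from the pawl. Turns with the wheel. At the start it stands about 22 degrees counter-clockwise, from above, of the direction opposite the pawl; one notch later, 22 degrees clockwise of it.
- wheel (a joint): Turn of the wheel in rad, growing backward (clockwise from above). 0: the pawl's nose is in the middle of its starting notch; 0.785: in the middle of the next notch. The start lies within 0.08 of 0. With the pawl down a tooth blocks the wheel at about 0.14. The wheel is stiff (about 4 N at a post) and stays where it is left.
- pawl_hinge (a point): Middle of the pawl's level hinge pin, fixed to the bed plate, 135 mm outward from the axle and 75 mm above the table; axes as the bed plate's. The pawl turns between two aluminium cheeks, 34 mm apart inside and 50 mm over all, whose tops are 85 mm above the table.
- pawl (a joint): Angle of the pawl in rad. 0: fully down, its arm level and its nose in a notch; grows as the arm lifts, up to a stop at 1.2. Above 0.3 the nose clears the teeth; 0.5 is ample. The hinge is stiff (about 3 N at the middle of the tab): the pawl stays where it is left. Lifted past about 0.7 it binds if pressed straight down on the arm's end: push the tab back inward instead.
- pawl_tab (a point): Middle of the top edge of the pawl's tab, moving with the pawl. The tab is a dark steel plate 22 mm wide and 8 mm thick, standing square to the arm; with the pawl down it stands upright over the hinge pin, reaching 60 mm above it. Pushing the tab outward (away from the axle) lifts the arm.
- pawl_nose (a point): Middle of the underside of the pawl's nose. The pawl's arm is a steel bar 14 mm wide and 10 mm thick, running 60 mm from the hinge pin towards the axle; the nose hangs 22 mm below the arm's mid line, 45 mm from the pin, 10 mm wide along the rim. With the pawl down the arm's top is 80 mm above the table; pressing down on the arm lowers the pawl.
- breaker: Bystander: loose white moulded breaker housing, 36 x 70 x 75 mm, standing on the bed plate. Origin: centre of its underside.
- terminal: Bystander: loose grey terminal block, 50 x 24 x 25 mm, on the bed plate. Origin: centre of its underside.
- bushing: Bystander: loose brass cylinder, 28 mm across and 35 mm tall, standing on the bed plate. Origin: centre of its underside.
- driver: Bystander: loose screwdriver with a black handle, 160 mm long, lying on the bed plate. Origin: on its underside, about midway along; its x axis runs from handle to tip.

How it is judged:
On the way, in this order (a step that is already met when the one before it is completed fails the run):
1. the pawl is lifted clear (over 0.35 rad) with the wheel still in its starting notch (value of joint pawl above 0.35 rad and value of joint wheel below 0.2 rad), for 0.2 s.
2. with the pawl up (over 0.25 rad) the wheel is brought back one notch (0.655 to 0.915 rad) (value of joint pawl above 0.25 rad and value of joint wheel between 0.655 and 0.915 rad), for 0.2 s.
At the end, for the whole second after the job is handed in: The pawl is down in the next notch (within 0.07 rad of fully down), the wheel stands one notch back (0.635 to 0.935 rad) and both are at rest (value of joint pawl below 0.07 rad and value of joint wheel between 0.635 and 0.935 rad and angular speed of each of wheel, pawl below 0.05 rad/s); the robot touches nothing.
It fails at once if the wheel went more than one notch back (past 1.1 rad) (value of joint wheel above 1.1 rad).
It fails at once if the wheel was turned forward (past -0.3 rad) (value of joint wheel below -0.3 rad).
It fails at once if the pawl was gripped or pushed with over 60 N (contact force between the fingers and pawl above 60 N).
It fails at once if the wheel or a post was gripped or pushed with over 60 N (contact force between the fingers and wheel above 60 N).
It fails at once if a loose part was lifted or moved more than 20 mm (distance of any of breaker, terminal, bushing, driver from where it was at the start of the episode above 0.02 m).
It also fails if it takes over 64 s, if anything falls off the work surface, if the arm or the gripper's body presses on something with over 40 N, if the wrist force passes 120 N, or if a joint passes its speed limit or range.

## Working session

There is one attempt and no reset: what is moved stays moved. The work goes in short steps, Python scripts to look and compute and a shell command to move; the robot and the scene stay as the last step left them, time stands still between calls to the robot, and variables do not carry over. Pictures are saved under pics/ and viewed, at most 10 in all, crops included, and the job is handed in when it is done.

```bash
mkdir -p pics && python3 - <<'E'
from plant import bot
import cv2
for n in("top","side"):
    cv2.imwrite(f"pics/{n}0.png",bot.get_image(n)[:,:,::-1])
    p=bot.camera_params(n);print(n,p)
s=bot.sense();print(s)
E
```

```text
top {'intrinsics': array([[434.46828422,   0.        , 320.51688083],
       [  0.        , 434.46828422, 247.94575705],
       [  0.        ,   0.        ,   1.        ]]), 'k1': -0.06770568285298176, 'rvec': array([ 2.14856447, -2.14377448,  0.11316834]), 'tvec': array([0.06965302, 0.63037275, 0.72339743])}
side {'intrinsics': array([[608.52673123,   0.        , 322.35102889],
       [  0.        , 608.52673123, 244.15462799],
       [  0.        ,   0.        ,   1.        ]]), 'k1': -0.008557298334031519, 'rvec': array([ 0.505308  , -2.82780274,  0.94695853]), 'tvec': array([0.57453596, 0.16893667, 0.91939173])}
{'time': 0.1, 'qpos': array([ 1.24403840e+00,  4.23754750e-01,  1.63059683e+00, -1.28676961e-05,
        1.08857500e+00, -1.90333057e-02]), 'qd': array([ 0.00052339, -0.00247595, -0.00285127, -0.00020302, -0.00228477,
       -0.0003968 ]), 'joint_torque': array([ 6.14089222e-04, -5.58425081e+01, -2.82445318e+01,  9.89481691e-05,
        2.95802754e-03,  3.27252815e-05]), 'tool_pos': array([0.18916168, 0.59521784, 0.25263601]), 'tool_rot': array([ 1.53252961e-01,  9.88186766e-01, -6.57996871e-04, -1.09127652e-04]), 'ft_force': array([1.09876057, 0.25541233, 0.4619056 ]), 'wrist_torque': array([-0.03416706,  0.02940318,  0.03410875]), 'grip_force': 0.0, 'finger_gap': 1.0007734579260408}
```

View pics/top0.png

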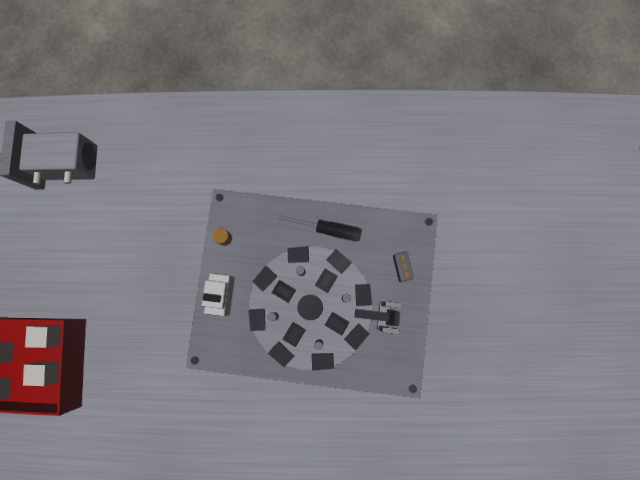

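View pics/side0.png

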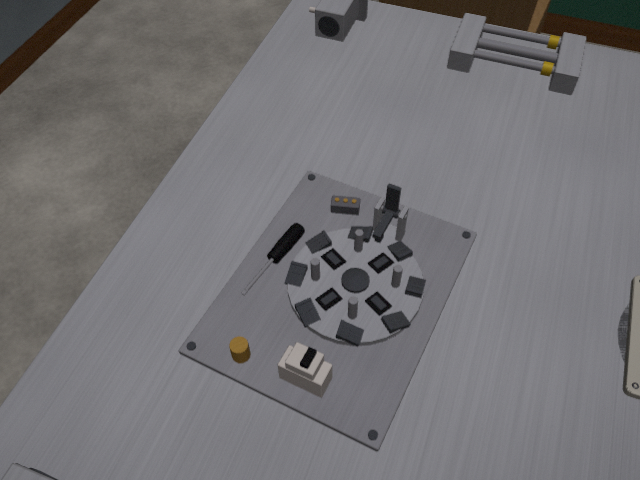

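The top view shows the wheel hub at (310,307), posts at (300,271), (346,298), (319,345) and (272,317), the pawl at about (390,317), and plate screws at (219,197), (429,222), (413,389) and (195,360). The side view shows the hub at (355,280), the far post at (353,300), the tab top at about (393,187), and the screws at (311,177), (466,235), (373,435) and (191,346).

```bash
cat > h.py <<'E'
import numpy as np,cv2
from plant import bot
from scipy.spatial.transform import Rotation as R
def ray(n,uv):
    p=bot.camera_params(n);d=np.array([p['k1'],0,0,0,0.])
    x=cv2.undistortPoints(np.array([[uv]],float),p['intrinsics'],d)[0,0]
    M=cv2.Rodrigues(p['rvec'])[0];c=-M.T@p['tvec'];v=M.T@np.r_[x,1];return c,v/np.linalg.norm(v)
def plane(n,uv,z):
    c,v=ray(n,uv);return c+v*(z-c[2])/v[2]
def tri(a,b):
    c1,v1=ray('top',a);c2,v2=ray('side',b)
    t=np.linalg.lstsq(np.c_[v1,-v2],c2-c1,rcond=None)[0]
    p,q=c1+t[0]*v1,c2+t[1]*v2;return (p+q)/2,np.linalg.norm(p-q)
def proj(n,X):
    p=bot.camera_params(n)
    return cv2.projectPoints(np.array(X,float).reshape(-1,1,3),p['rvec'],p['tvec'],p['intrinsics'],np.array([p['k1'],0,0,0,0.]))[0][:,0]
E
python3 - <<'E'
from h import *
np.set_printoptions(precision=4,suppress=True)
T=[(219,197),(429,222),(413,389),(195,360)];S=[(191,346),(311,177),(466,235),(373,435)]
A=np.array([plane('top',t,.012) for t in T]);B=np.array([plane('side',t,.012) for t in S])
print(A,B,A.mean(0),B.mean(0))
for a,b in((A[0],A[1]),(A[3],A[2]),(B[0],B[1]),(B[3],B[2])): d=b-a;print('outward yaw',np.degrees(np.arctan2(d[1],d[0])))
print('hub',plane('top',(310,307),.062),plane('side',(355,280),.062),tri((310,307),(355,280)))
for t,s in(((300,271),(315,261)),((346,298),(359,233)),((319,345),(397,268)),((272,317),(353,300))): print('post',plane('top',t,.095),plane('side',s,.095),tri(t,s))
for im in("top","side"):
    g=cv2.imread(f"pics/{im}0.png")
    x,y=(340,260) if im=="top" else (330,170)
    c=g[y:y+100,x:x+100];cv2.imwrite(f"pics/c_{im}.png",cv2.resize(c,(400,400),interpolation=cv2.INTER_CUBIC))
a,b=[cv2.imread(f"pics/c_{i}.png") for i in("top","side")];cv2.imwrite("pics/c.png",np.hstack([a,b]))
E
```

```text
[[ 0.7298  0.262   0.012 ]
 [ 0.6821 -0.1276  0.012 ]
 [ 0.3834 -0.0923  0.012 ]
 [ 0.4308  0.2964  0.012 ]] [[ 0.7292  0.2574  0.012 ]
 [ 0.684  -0.1314  0.012 ]
 [ 0.3848 -0.0957  0.012 ]
 [ 0.4299  0.2924  0.012 ]] [0.5565 0.0846 0.012 ] [0.557  0.0807 0.012 ]
outward yaw -96.97732889020585
outward yaw -96.96097041644771
outward yaw -96.63791648708603
outward yaw -96.6280497846076
hub [0.5273 0.088  0.062 ] [0.5257 0.0904 0.062 ] (array([0.5268, 0.088 , 0.0581]), np.float64(0.0009447618136079867))
post [0.5855 0.1031 0.095 ] [0.587 0.1   0.095] (array([0.5855, 0.1029, 0.0994]), np.float64(0.000598127720320336))
post [0.5422 0.0286 0.095 ] [0.5418 0.0266 0.095 ] (array([0.5417, 0.0286, 0.0975]), np.float64(0.0008782176545146619))
post [0.4675 0.0718 0.095 ] [0.4681 0.0699 0.095 ] (array([0.4678, 0.0717, 0.0975]), np.float64(8.752561980276091e-05))
post [0.5113 0.1475 0.095 ] [0.5116 0.1453 0.095 ] (array([0.5113, 0.1471, 0.0979]), np.float64(0.0002744792654913973))
```

View pics/c.png

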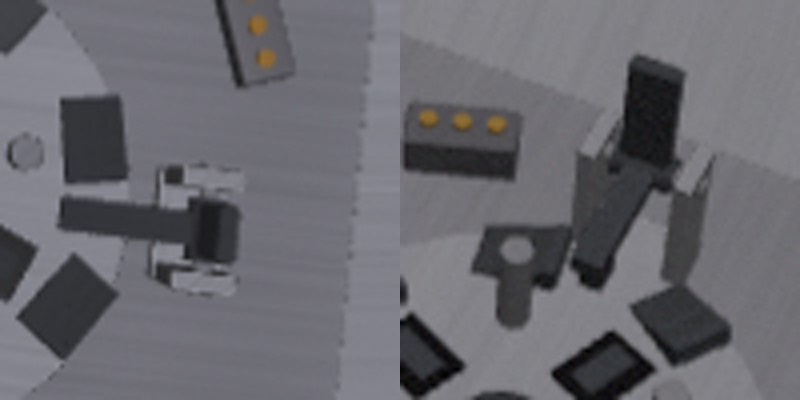

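The crop shows the tab top at about (397,318) in the top view and (394,186) in the side view. The pawl is down and the terminal block is clear of it. The axle is at about (0.527, 0.087) and outward yaw is about -96.8°. I'll shut the gripper and align tool y with the inward direction.

```bash
python3 -m pendant '[[0,0,0,0,0,-0.63],[0,0,0,0,0,-0.63],[0,0,0,0,0,0]]' -1 && cat >> h.py <<'E'
AX=np.array([.5267,.087,0]);YAW=np.radians(83.2)
I=np.array([np.cos(YAW),np.sin(YAW),0]);C=np.array([np.sin(YAW),-np.cos(YAW),0]) # inward, chord(cw push)
def st(p):
    d=np.array(p)-AX; return np.round(1000*np.array([d@C,d@I,d[2]]),1) # chord, inward, z in mm
def stat():
    s=bot.sense();r=R.from_quat(s['tool_rot']).as_matrix()
    print('t',round(s['time'],2),'TCP chord/in/z',st(s['tool_pos']),'F',np.round([s['ft_force']@C,s['ft_force']@I,s['ft_force'][2]],1),'yawerr deg',round(np.degrees(np.arctan2(r[:,1]@C,r[:,1]@I)),2),'tilt',np.round(r[:,2],3),'gap',round(s['finger_gap'],2))
E
python3 - <<'E'
from h import *
stat()
print(tri((397,318),(394,186)),st(tri((397,318),(394,186))[0]),st(plane('top',(397,318),.135)),st(plane('side',(394,186),.135)))
print(st(plane('top',(310,307),.062)),st(plane('side',(355,280),.062)))
E
```

```text
time: 0.4
tool_pos: [0.1892, 0.5954, 0.2529]
tool_rot: [0.059, 0.998, -0.0, -0.0]
ft_force: [-1.1, 0.7, 0.4]
finger_gap: 0.513
grip_force: 0.0
t 0.4 TCP chord/in/z [-395.3  464.8  252.9] F [-1.1  0.6  0.4] yawerr deg -0.04 tilt [-0.    -0.001 -1.   ] gap 0.51
(array([ 0.5113609 , -0.04627776,  0.1392441 ]), np.float64(0.0011334301813589259)) [   0.5 -134.2  139.2] [   1.  -134.6  135. ] [   1.2 -138.2  135. ]
[ 0.5  1.  62. ] [-1.4  3.3 62. ]
```

```bash
python3 -m pendant '[[-0.66,-0.94,0,0,0,0],[-0.66,-0.94,0,0,0,0],[-0.66,-0.94,0,0,0,0],[-0.66,-0.94,0,0,0,0],[-0.66,-0.94,0,0,0,0],[-0.66,-0.94,0,0,0,0],[-0.66,-0.94,0,0,0,0],[-0.66,-0.94,0,0,0,0],[-0.66,-0.94,0,0,0,0],[-0.66,-0.94,0,0,0,0],[-0.66,-0.94,0,0,0,0],[-0.66,-0.94,0,0,0,0],[-0.66,-0.94,0,0,0,0],[-0.66,-0.94,0,0,0,0],[-0.66,-0.94,0,0,0,0],[-0.66,-0.94,0,0,0,0],[-0.66,-0.94,0,0,0,0],[-0.66,-0.94,0,0,0,0],[0,0,0,0,0,0],[0,0,0,0,0,0]]' -1 && python3 - <<'E'
from h import *
stat()
E
```

```text
time: 2.4
tool_pos: [0.4829, 0.0489, 0.2531]
tool_rot: [0.061, 0.998, 0.0, -0.0]
ft_force: [0.2, -0.8, -0.2]
finger_gap: 0.002
grip_force: 0.0
t 2.4 TCP chord/in/z [-39.  -43.1 253.1] F [ 0.3 -0.7 -0.2] yawerr deg 0.23 tilt [-0.001  0.    -1.   ] gap 0.0
```

```bash
python3 -m pendant '[[-0.65,-0.95,0,0,0,0],[-0.65,-0.95,0,0,0,0],[0,0,0.9,0,0,0],[0,0,0.9,0,0,0],[0,0,0.8,0,0,0],[0,0,0,0,0,0],[0,0,0,0,0,0],[0,0,0,0,0,0]]' && python3 - <<'E'
from h import *
stat()
a=bot.get_image('top')[220:370,300:450,::-1];b=bot.get_image('side')[90:240,310:460,::-1]
cv2.imwrite("pics/d.png",cv2.resize(np.hstack([a,b]),(800,400),interpolation=cv2.INTER_CUBIC))
E
```

```text
time: 3.2
tool_pos: [0.5157, -0.0113, 0.1766]
tool_rot: [0.059, 0.998, 0.0, 0.001]
ft_force: [0.7, -0.7, -0.1]
finger_gap: 0.004
grip_force: 0.0
t 3.2 TCP chord/in/z [  0.7 -98.9 176.6] F [ 0.7 -0.6 -0.1] yawerr deg -0.02 tilt [ 0.002 -0.    -1.   ] gap 0.0
```

View pics/d.png

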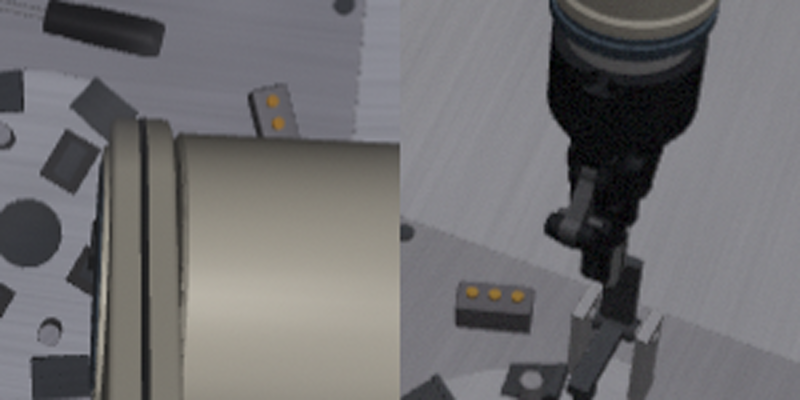

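The fingers are shut just inward of the tab. In the side view the fingertip's lower end is at about (386,195), above the arm and clear of the tab. I'll go down and push.

```bash
python3 -m pendant '[[0,0,0.7,0,0,0],[0,0,0.7,0,0,0],[0,0,0,0,0,0],[0,0,0,0,0,0]]' && python3 - <<'E'
from h import *
stat()
for z in(.155,.142):print(z,proj('side',AX+I*-.099+np.array([0,0,z])))
E
python3 -m pendant '[[0,-0.2,0,0,0,0],[0,-0.2,0,0,0,0],[0,-0.2,0,0,0,0],[0,-0.1,0,0,0,0],[0,0,0,0,0,0],[0,0,0,0,0,0]]' && python3 - <<'E'
from h import *
stat()
E
```

```text
time: 3.7
tool_pos: [0.5153, -0.0118, 0.134]
tool_rot: [0.059, 0.998, -0.0, 0.0]
ft_force: [-0.1, 0.1, -0.0]
finger_gap: -0.001
grip_force: 0.0
t 3.7 TCP chord/in/z [  0.4 -99.5 134. ] F [-0.2  0.  -0. ] yawerr deg 0.01 tilt [ 0. -0. -1.] gap -0.0
0.155 [[385.66969365 194.45851918]]
0.142 [[384.99999282 200.18697748]]
time: 4.3
tool_pos: [0.5124, -0.0329, 0.1333]
tool_rot: [0.06, 0.998, -0.0, -0.0]
ft_force: [0.0, 0.7, -0.5]
finger_gap: -0.004
grip_force: 0.0
t 4.3 TCP chord/in/z [   0.  -120.8  133.3] F [-0.1  0.7 -0.5] yawerr deg 0.03 tilt [-0. -0. -1.] gap -0.0
```

```bash
python3 -m pendant '[[0,-0.1,0,0,0,0],[0,-0.1,0,0,0,0],[0,0,0,0,0,0]]' && python3 -m pendant '[[0,-0.1,0,0,0,0],[0,-0.1,0,0,0,0],[0,0,0,0,0,0]]' && python3 - <<'E'
from h import *
stat()
E
```

```text
time: 4.6
tool_pos: [0.5116, -0.0388, 0.1332]
tool_rot: [0.059, 0.998, -0.0, -0.0]
ft_force: [-0.7, 0.3, -0.0]
finger_gap: 0.0
grip_force: 0.2
time: 4.9
tool_pos: [0.511, -0.045, 0.1333]
tool_rot: [0.059, 0.998, -0.0, -0.0]
ft_force: [-0.0, 0.2, -0.4]
finger_gap: -0.001
grip_force: 0.1
t 4.9 TCP chord/in/z [   0.  -132.9  133.3] F [-0.   0.2 -0.4] yawerr deg 0.01 tilt [-0. -0. -1.] gap -0.0
```

```bash
python3 - <<'E'
from h import *
b=bot.get_image('side')[100:260,310:470,::-1]
cv2.imwrite("pics/e.png",cv2.resize(b,(600,600),interpolation=cv2.INTER_CUBIC))
E
```

```text
(no output)
```

View pics/e.png

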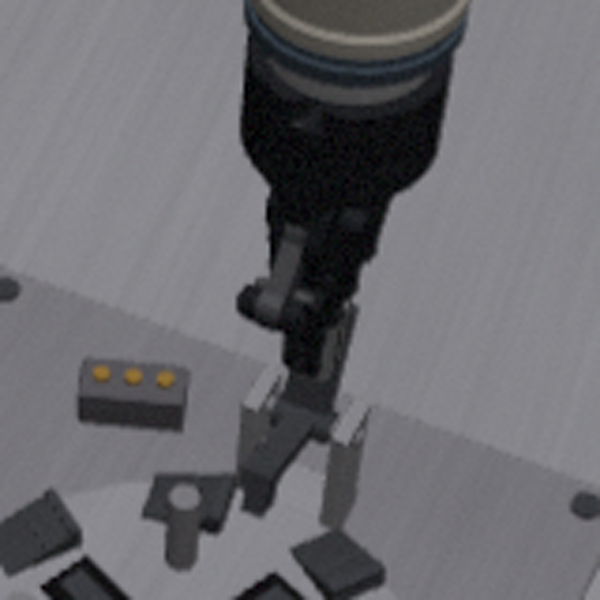

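The pawl has started to lift: the arm's end is at about crop (265,460), full-image (381,223), and the tab is tilting outward. I'll compare this with projected angles.

```bash
cat >> h.py <<'E'
def arm(th,a,h): # point a along arm, h above midline -> world
    return AX-I*.135+I*(a*np.cos(th)-h*np.sin(th))+np.array([0,0,.075+a*np.sin(th)+h*np.cos(th)])
E
python3 - <<'E'
from h import *
for th in(0,.2,.3,.4,.5,.6,.7):
    P=proj('side',[arm(th,.06,.005),arm(th,.045,-.022),arm(th,0,.06)]);print(th,np.round((P-[310,100])*3.75).tolist())
E
```

```text
0 [[247.0, 512.0], [257.0, 525.0], [315.0, 329.0]]
0.2 [[251.0, 490.0], [255.0, 518.0], [326.0, 312.0]]
0.3 [[254.0, 479.0], [255.0, 512.0], [331.0, 305.0]]
0.4 [[257.0, 466.0], [255.0, 506.0], [335.0, 300.0]]
0.5 [[261.0, 453.0], [256.0, 499.0], [340.0, 295.0]]
0.6 [[265.0, 440.0], [257.0, 491.0], [344.0, 293.0]]
0.7 [[270.0, 426.0], [259.0, 482.0], [347.0, 291.0]]
```

```bash
python3 -m pendant '[[0,-0.1,0,0,0,0],[0,-0.1,0,0,0,0],[0,-0.04,0,0,0,0],[0,0,0,0,0,0],[0,0,0,0,0,0]]' && python3 - <<'E'
from h import *
stat()
b=bot.get_image('side')[180:260,350:430,::-1]
b=cv2.convertScaleAbs(b,alpha=1.8,beta=20)
b=cv2.resize(b,(600,600),interpolation=cv2.INTER_CUBIC)
for th in(.3,.4,.5,.6,.7):
    for u in (proj('side',[arm(th,.06,.005),arm(th,.045,-.022)])-[350,180])*7.5:
        cv2.circle(b,tuple(int(k) for k in u),3,(0,0,255) if th==.5 else (0,255,0),-1)
cv2.imwrite("pics/f.png",b)
E
```

```text
time: 5.45
tool_pos: [0.5102, -0.052, 0.1333]
tool_rot: [0.059, 0.998, -0.0, 0.0]
ft_force: [-0.6, 0.4, -0.4]
finger_gap: 0.001
grip_force: 0.0
t 5.45 TCP chord/in/z [ 1.000e-01 -1.400e+02  1.333e+02] F [-0.7  0.4 -0.4] yawerr deg 0.0 tilt [-0. -0. -1.] gap 0.0
```

View pics/f.png

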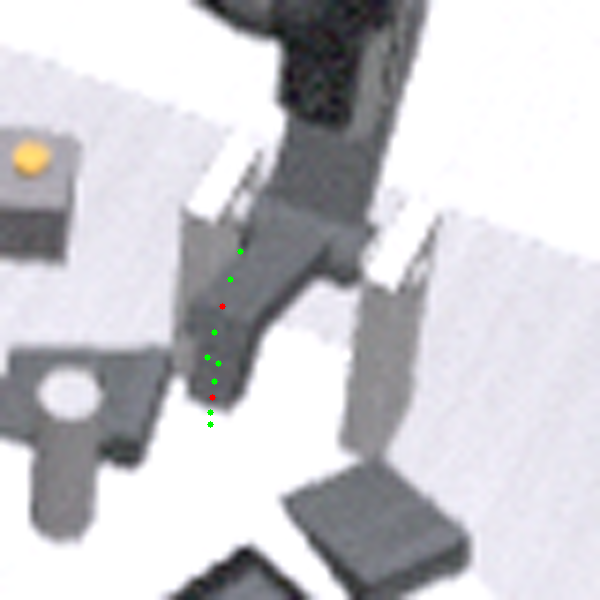

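The nose underside is at crop (215,403) and the arm's end top at (222,310), so the pawl is at about 0.48 rad. Next I'll retreat, rise and go behind the far post.

```bash
python3 -m pendant '[[0,0.3,0,0,0,0],[0,0,-0.9,0,0,0],[0,0,-0.9,0,0,0],[0.39,0.9,0,0,0,0],[0.39,0.9,0,0,0,0],[0.39,0.9,0,0,0,0],[0.39,0.9,0,0,0,0],[0.38,0.9,0,0,0,0],[0,0.9,0,0,0,0],[0,0.9,0,0,0,0],[0,0.1,0,0,0,0],[0,0,0,0,0,0],[0,0,0,0,0,0],[0,0,0,0,0,0],[0,0,0,0,0,0]]' && python3 - <<'E'
from h import *
stat()
E
```

```text
time: 7.0
tool_pos: [0.4762, 0.1539, 0.1873]
tool_rot: [0.06, 0.998, -0.0, -0.0]
ft_force: [0.8, -0.2, 0.1]
finger_gap: 0.004
grip_force: 0.0
t 7.0 TCP chord/in/z [-58.1  60.5 187.3] F [ 0.8 -0.1  0.1] yawerr deg 0.08 tilt [-0. -0. -1.] gap 0.0
```

Now down to TCP height 97 mm, then push along the chord to about 0.

```bash
python3 -m pendant '[[0,0,0.75,0,0,0],[0,0,0.75,0,0,0],[0,0,0.75,0,0,0],[0,0,0.75,0,0,0],[0,0,0,0,0,0],[0,0,0,0,0,0]]' && python3 - <<'E'
from h import *
stat()
E
python3 -m pendant '[[-0.2,0,0,0,0,0],[-0.2,0,0,0,0,0],[-0.15,0,0,0,0,0],[-0.15,0,0,0,0,0],[-0.15,0,0,0,0,0],[-0.15,0,0,0,0,0],[-0.15,0,0,0,0,0],[-0.15,0,0,0,0,0],[-0.15,0,0,0,0,0],[0,0,0,0,0,0],[0,0,0,0,0,0]]' && python3 - <<'E'
from h import *
stat()
E
```

```text
time: 7.6
tool_pos: [0.4763, 0.1543, 0.0974]
tool_rot: [0.06, 0.998, -0.0, -0.0]
ft_force: [-0.2, 0.4, 0.3]
finger_gap: -0.002
grip_force: 0.0
t 7.6 TCP chord/in/z [-58.1  60.8  97.4] F [-0.3  0.4  0.3] yawerr deg 0.05 tilt [-0.001 -0.    -1.   ] gap -0.0
time: 8.7
tool_pos: [0.5197, 0.1496, 0.0975]
tool_rot: [0.059, 0.998, 0.0, 0.0]
ft_force: [-0.9, 0.4, -0.2]
finger_gap: -0.003
grip_force: 0.3
t 8.7 TCP chord/in/z [-14.3  61.3  97.5] F [-0.9  0.3 -0.2] yawerr deg 0.0 tilt [ 0.  0. -1.] gap -0.0
```

```bash
python3 -m pendant '[[-0.15,0,0,0,0,0],[-0.15,0,0,0,0,0],[-0.15,0,0,0,0,0],[-0.1,0,0,0,0,0],[0,0,0,0,0,0],[0,0,0,0,0,0]]' && python3 - <<'E'
from h import *
stat()
b=bot.get_image('side')[170:370,240:480,::-1].copy()
b=cv2.resize(b,(720,600),interpolation=cv2.INTER_CUBIC)
for k in range(4):
    for th,c in((.655,(0,255,255)),(.785,(0,0,255)),(.915,(0,255,0))):
        a=np.pi/8-th+k*np.pi/2
        u=(proj('side',[AX+.062*(I*np.cos(a)-C*np.sin(a))+[0,0,.095]])[0]-[240,170])*3
        cv2.circle(b,tuple(int(v) for v in u),2,c,-1)
cv2.imwrite("pics/g.png",b)
E
```

```text
time: 9.3
tool_pos: [0.5358, 0.1472, 0.0972]
tool_rot: [0.059, 0.998, -0.0, -0.0]
ft_force: [-2.5, -1.9, 0.2]
finger_gap: -0.002
grip_force: 1.1
t 9.3 TCP chord/in/z [ 1.9 60.9 97.2] F [-2.2 -2.2  0.2] yawerr deg 0.01 tilt [-0. -0. -1.] gap -0.0
```

View pics/g.png

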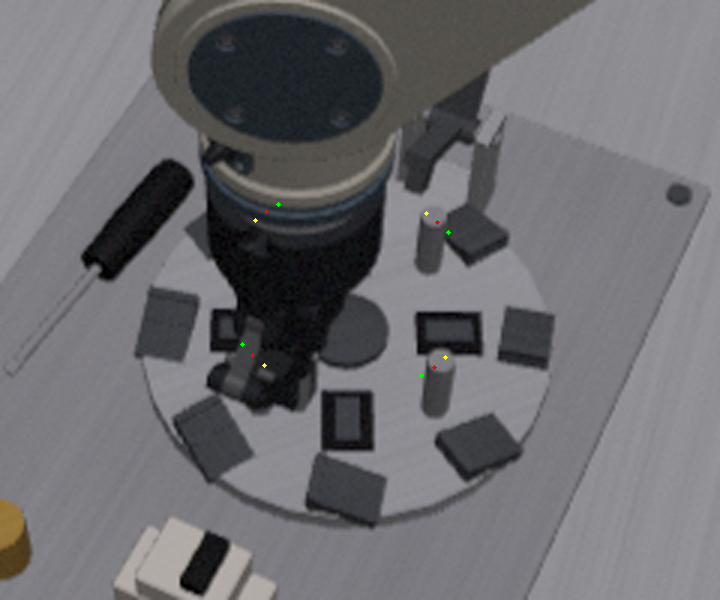

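The post tops at crop (433,215) and (440,357) sit just short of the red 0.785 marks, so the wheel is at about 0.72. That agrees with the finger geometry. I'll push 3.5 mm more, back off, rise and move over the arm.

```bash
python3 -m pendant '[[-0.12,0,0,0,0,0],[0,0,0,0,0,0],[0,0,0,0,0,0],[0.2,0,0,0,0,0],[0.3,0,0,0,0,0],[0,0,-0.9,0,0,0],[0,0,-0.9,0,0,0],[0,0,-0.9,0,0,0],[0,0,-0.3,0,0,0],[0.1,-0.8,0,0,0,0],[0,-0.8,0,0,0,0],[0,-0.8,0,0,0,0],[0,-0.8,0,0,0,0],[0,-0.8,0,0,0,0],[-0.2,-0.8,0,0,0,0],[-0.2,0,0,0,0,0],[0,0,0,0,0,0],[0,0,0,0,0,0],[0,0,0,0,0,0]]' && python3 - <<'E'
from h import *
stat()
b=bot.get_image('side')[170:370,240:480,::-1].copy()
b=cv2.resize(b,(720,600),interpolation=cv2.INTER_CUBIC)
for k in range(4):
    for th,c in((.655,(0,255,255)),(.785,(0,0,255)),(.915,(0,255,0))):
        a=np.pi/8-th+k*np.pi/2
        u=(proj('side',[AX+.062*(I*np.cos(a)-C*np.sin(a))+[0,0,.095]])[0]-[240,170])*3
        cv2.circle(b,tuple(int(v) for v in u),2,c,-1)
cv2.imwrite("pics/h.png",b)
E
```

```text
time: 11.25
tool_pos: [0.5162, 0.0058, 0.1871]
tool_rot: [0.059, 0.998, 0.0, -0.0]
ft_force: [0.3, 0.3, 0.1]
finger_gap: -0.001
grip_force: 0.0
t 11.25 TCP chord/in/z [ -0.8 -81.9 187.1] F [0.3 0.3 0.1] yawerr deg -0.06 tilt [-0.  0. -1.] gap -0.0
```

View pics/h.png

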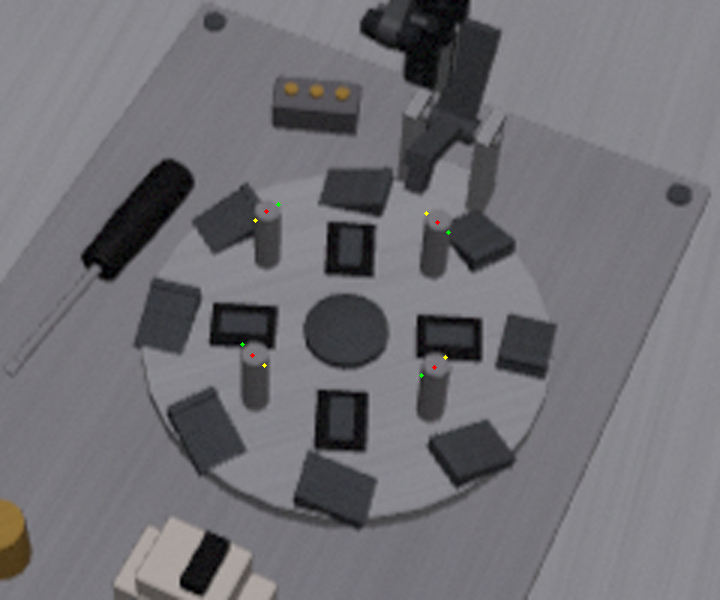

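All four post tops lie on the 0.785 marks, and the pawl is still up with the finger above its arm. I'll press down gently.

```bash
python3 -m pendant '[[0,0,0.6,0,0,0],[0,0,0.6,0,0,0],[0,0,0.4,0,0,0],[0,0,0.1,0,0,0],[0,0,0.1,0,0,0],[0,0,0.1,0,0,0],[0,0,0.1,0,0,0],[0,0,0,0,0,0]]' && python3 -m pendant '[[0,0,0.1,0,0,0],[0,0,0.1,0,0,0],[0,0,0.1,0,0,0],[0,0,0.1,0,0,0],[0,0,0.1,0,0,0],[0,0,0,0,0,0],[0,0,0,0,0,0]]' && python3 - <<'E'
from h import *
stat()
E
```

```text
time: 12.1
tool_pos: [0.5168, 0.0049, 0.1275]
tool_rot: [0.059, 0.998, 0.0, 0.0]
ft_force: [-0.1, -0.0, -0.5]
finger_gap: -0.001
grip_force: 0.3
time: 12.8
tool_pos: [0.5161, 0.0048, 0.112]
tool_rot: [0.059, 0.998, -0.0, -0.0]
ft_force: [-0.1, 0.1, -0.3]
finger_gap: 0.001
grip_force: 0.0
t 12.8 TCP chord/in/z [ -0.8 -82.9 112. ] F [-0.1  0.1 -0.3] yawerr deg 0.0 tilt [-0.001 -0.    -1.   ] gap 0.0
```

```bash
python3 -m pendant '[[0,0,0.1,0,0,0],[0,0,0.1,0,0,0],[0,0,0.07,0,0,0],[0,0,0,0,0,0],[0,0,0,0,0,0]]' && python3 -m pendant '[[0,0,0.04,0,0,0],[0,0,0,0,0,0]]' && python3 -m pendant '[[0,0,0.03,0,0,0],[0,0,0,0,0,0]]'
```

```text
time: 13.3
tool_pos: [0.5162, 0.0048, 0.104]
tool_rot: [0.059, 0.998, -0.0, -0.0]
ft_force: [0.3, -0.0, -0.2]
finger_gap: 0.0
grip_force: 0.0
time: 13.5
tool_pos: [0.5164, 0.0049, 0.103]
tool_rot: [0.059, 0.998, -0.0, -0.0]
ft_force: [-0.4, -0.1, 0.3]
finger_gap: -0.001
grip_force: 0.0
time: 13.7
tool_pos: [0.5164, 0.0049, 0.1021]
tool_rot: [0.059, 0.998, -0.0, 0.0]
ft_force: [0.6, -0.4, 0.2]
finger_gap: -0.001
grip_force: 0.0
```

```bash
python3 -m pendant '[[0,0,0.03,0,0,0],[0,0,0,0,0,0]]' | egrep 'pos|ft' && python3 -m pendant '[[0,0,0.03,0,0,0],[0,0,0,0,0,0]]' | egrep 'pos|ft'
```

```text
tool_pos: [0.5165, 0.0049, 0.1018]
ft_force: [-1.6, 0.9, 7.9]
tool_pos: [0.5166, 0.0049, 0.1015]
ft_force: [-4.7, 0.0, 15.3]
```

It's seated firmly at 15 N, with the tip at 79.5 mm. I'll retreat and check.

```bash
python3 -m pendant '[[0,0,-0.1,0,0,0],[0,0,-0.5,0,0,0],[0,0,-0.9,0,0,0],[0,0,-0.9,0,0,0],[0,0,-0.9,0,0,0],[0.5,0.8,0,0,0,0],[0.8,0.8,0,0,0,0],[0.8,0.8,0,0,0,0],[0.8,0.8,0,0,0,0],[0.8,0.8,0,0,0,0],[0,0,0,0,0,0],[0,0,0,0,0,0],[0,0,0,0,0,0],[0,0,0,0,0,0],[0,0,0,0,0,0]]' >/dev/null; python3 - <<'E'
from h import *
stat()
f=bot.get_image('side')[:,:,::-1]
b=cv2.resize(f[170:370,240:480],(720,600),interpolation=cv2.INTER_CUBIC)
for k in range(4):
    a=np.pi/8-.785+k*np.pi/2
    u=(proj('side',[AX+.062*(I*np.cos(a)-C*np.sin(a))+[0,0,.095]])[0]-[240,170])*3
    cv2.circle(b,tuple(int(v) for v in u),2,(0,0,255),-1)
for th in(0,.1,.2):
    for u in (proj('side',[arm(th,.06,.005),arm(th,.045,-.022),arm(th,0,.06)])-[240,170])*3: cv2.circle(b,tuple(int(v) for v in u),1,(0,0,255) if th==0 else (0,255,0),-1)
cv2.imwrite("pics/i.png",b)
E
```

```text
t 15.6 TCP chord/in/z [-110.9   36.7  199.3] F [ 0.3 -0.4 -0.7] yawerr deg 0.08 tilt [ 0. -0. -1.] gap -0.0
```

View pics/i.png

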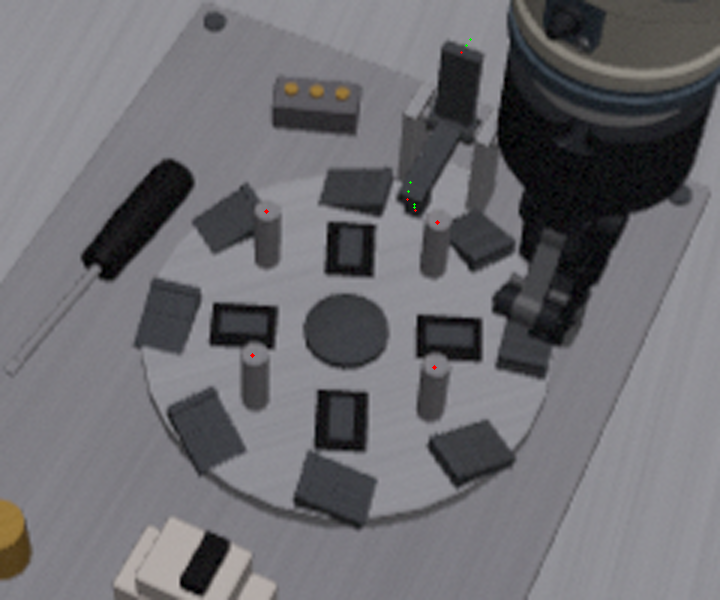

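The pawl is down, with its tab upright at (462,48) and its arm level between two teeth. The posts sit on the 0.785 marks, and the robot is clear.

```bash
python3 -c "
from plant import bot
print(bot.close_job())"
```

```text
the job is handed in; nothing more can be done
None
```

I lifted the pawl to about 0.48 rad, turned the wheel back one notch to about 0.78 rad, pressed the pawl down until it seated (15 N at the end), and handed the job in at about 16 s; no verdict came back.

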